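# Wedge the drip-tray grille up off its ledge and hold it there

### The arm

A 7-joint arm with a two-finger parallel gripper is mounted at the origin on the work surface; the furniture and walls round the work are solid. World frame = base frame: x ahead of the robot, y to its left, z up, the work surface at z = 0. Lengths are in m, angles in rad, forces in N, time in s.
With the tool pointing down it reaches from about 0.4 to 0.85 m from the base axis. Payload 4.5 kg.
Tool frame: the origin (TCP) lies at the very end of the fingers, on their centre line; the grasp point (between the pads) lies 19 mm behind it; z points along the fingers, y is the line along which they close (so a half turn about z gives the same grasp; the last joint's range is limited). The gripper opens to 88 mm and grips with 3 to 60 N. Pads are 18 mm wide; open, the fingers measure 123 mm over their backs; the gripper's body (75 mm by 187 mm) begins 45 mm behind the grasp point.
Start: joints at [-1.102, 0.689, -0.195, 1.565, 0.157, 0.902, -0.215], TCP at [0.263, 0.567, 0.239] pointing down, gripper open.
Joint ranges: [-3.01, 3.01], [-0.46, 2.08], [-1.47, 1.51], [0.13, 2.56], [-1, 4.14], [0.04, 2.09], [-2.66, 2.66]. Speed limits (rad/s): [2.57, 2.57, 3.14, 3.14, 3.14, 3.14, 3.14].

### API

Orientations are given as a unit quaternion [x, y, z, w].
In Python, from plant import r gives the robot as it stands. The module is installed in compiled form; this text tells all that it offers.
- The arm moves only by the tool step_arm, never from a script. Its argument "increments" is a list of rows, each a list of 2 entries, a list of its own where there are three numbers: the shift along the world's x, y, z in cm, then the turn, a rotation vector about the world's x, y, z in degrees. A call has exactly 10 rows; each row shifts and turns the commanded pose from where the row before left it; what a row does not reach is not made up. A row lasts 1/10 s, in which the tool goes at most 50 mm and 8.59 degrees, less where a joint would pass 70% of its speed; a pose out of reach is approached as far as the arm can. A call is refused whole if a number of a shift passes 5 or a number of a turn 8.59, either way. A call with a gripper value outside its range is refused whole. "fingers" is the opening, from 0 (shut) to 1 (fully open), set as the call begins (left out, the last holds). The fingers move at their own pace and stop on an object; "grip_force" is the grip in N (left out, the last holds). Time passes only in rows, so rows that do not move let the fingers close, or fill a call up. It gives the time, the measured TCP pose, the force, the opening and the grip force at its end, in the units of the state.
- r.get_state(): the state, without advancing time (a new reading comes with each control period).
- r.snapshot(name): name is "side" or "top" or "wrist"; returns (picture, depth): 480x640x3 uint8, red, green, blue; 480x640 float32, m along the optical axis (not along the pixel's ray), 0 where there is no reading.
- r.calibration(name): a dict with "fov_y" (degrees; the focal length in pixels is half the picture's height over the tangent of half this angle, whatever the lens; pixels are square), "cx", "cy" (the principal point, pixels), "R" (3x3) and "t" (3): a world point X has camera coordinates R X + t. Camera axes: x right, y down, z forward; pixel columns grow to the right and rows downward; lengths in m; the calibration is good to about 2 mm. A picture is of the moment at which its call begins: read the wrist's pose just before it. calibration takes no time and is no camera call; for the wrist camera it gives the pose at the moment of the call.
- r.finish_job(): hands the job in; it is judged then, once.
The state is a dict: "clock": time; "q": joint angles; "qd": joint speeds; "joint_torque": joint torques, N m; "tool_pos": TCP position; "eef_rot": TCP orientation; "contact_force": force on the tool from outside, world axes, zero at the start; "moment": the same for the moment, N m; "opening": opening from 0.0 (shut) to 1.0 (fully open); "finger_force": force on a finger pad.
Only numpy, scipy, OpenCV 4.12 (cv2) and the standard library are available. Lean on these libraries where they do the work, as an engineer would, in place of code of your own. Each camera call takes 0.05 s, during which the arm holds its last target. There are 200 camera calls.

### The job

The slotted grille of the glass drip tray sits sunk in its rim and has no edge to get hold of. Take the green nylon wedge by its thick end, slide its thin end through the finger notch in the end of the tray and push it in under the grille until that end of the grille has just come up off its ledge, a few millimetres and no more than about a centimetre, with the far end still seated. Touch the grille with nothing but the wedge, leave the small glass standing where it is, and finish while still holding the wedge in place, so that the grille can be lifted out for washing.

Things in the scene. Friction and masses are not known exactly. Their poses are not given: they have to be found in the camera images.
- drip_tray: Steel drip tray, an open trough screwed to the counter (it cannot move), 208 long (its x) x 148 wide (y) x 36 mm high, walls 6 mm. Origin: centre of its underside, on the counter. x runs along its length from the end with the finger notch (outer face at x = -104 mm) to the end with the drain spigot. A ledge in the rim, 28 mm above the counter, carries the grille.
- notch (a point): Middle of the outer edge of the notch's sill: x = -104 mm, z = 18 mm in the tray's frame, axes as the tray's. The notch is an opening in the middle of the end wall, 58 mm wide, open at the top; its level sill is 18 mm above the counter and 12 mm deep, then the trough is hollow. The wedge is pushed in along +x.
- grille: Loose slotted metal grille lying in the tray, 192 x 132 x 6 mm, 0.5 to 0.8 kg, 2 mm play all round; the rim keeps it from sliding away. Origin: centre of its underside, 28 mm above the counter when seated; axes as the tray's. Raising its notch end tilts it about its far end. From the notch's sill up to its underside is a 10 mm gap.
- grille_front (a point): Middle of the grille's lower edge at the notch end, 28 mm above the counter when seated (x = -96 mm in the tray's frame).
- grille_back (a point): Middle of the grille's lower edge at the far end, 28 mm above the counter when seated.
- wedge: Green nylon wedge lying flat, 120 long (x) x 40 wide (y) x 32 mm high, 0.09 kg. Origin: centre of its flat underside; x points to the thin end, z up. Thin end at x = +60 mm, 4 mm thick; the top rises evenly 28 mm per 100 (10 mm thick 21 mm behind the tip) to 32 mm at x = -40 mm, then is level to the back at x = -60 mm. Flat upright sides: grasp across them (40 mm) near the back.
- wedge_tip (a point): Middle of the wedge's lower edge at the thin end: x = +60 mm, z = 0 in the wedge's frame.
- wedge_grip (a point): Where to grasp the wedge: x = -40 mm, y = 0, z = 22 mm in the wedge's frame.
- prerinse_tap: The fixed pre-rinse tap behind the sink, to the left of the wedge; origin on the counter at its foot. Its upright riser, 0.9 m high, stands at x = 0.555, y = 0.385 m (world) and the hand spray hangs at x = 0.45 to 0.48, y = 0.37 m, 0.18 to 0.38 m up. The robot starts on the far side of it: draw the arm in toward the base first and swing past in front of it.
- tumbler: Small clear glass, 48 mm across, 61 mm high, a bystander. Origin: centre of its underside.

How it is judged:
By the outcome, as a careful person would: the job done as asked, in the order asked, and still so for the second after the job is handed in, while the arm keeps its last pose, push and grip.
It also fails if it takes over 45 s, if anything falls off the work surface, if the arm or the gripper's body presses on something with over 40 N, if the wrist force passes 120 N, or if a joint passes its speed limit or range.

## Working session

There is one attempt and no reset: what is moved stays moved. The work goes in short steps, Python scripts to look and compute and a tool call to move; the robot and the scene stay as the last step left them, time stands still between calls to the robot, and variables do not carry over. Pictures are saved under pics/ and viewed, at most 10 in all, crops included, and the job is handed in when it is done.

Besides the shell and the picture viewer there is one more tool, called after ">>>" in YAML: its name, and indented under it one key for each argument. step_arm: Moves the arm, as the interface text tells. Its arguments: {"type":"object","properties":{"increments":{"type":"array","items":{"type":"array"}},"fingers":{"type":"number"},"grip_force":{"type":"number"}},"required":["increments"]}

```bash
mkdir -p pics; cat > h.py <<'E'
import numpy as np, cv2
from plant import r
def snap(n):
    c=r.calibration(n); im,d=r.snapshot(n); return im,d,c
def f(c): return 240/np.tan(np.radians(c["fov_y"])/2)
def pts(d,c):
    v,u=np.indices(d.shape); F=f(c)
    P=np.stack([(u-c["cx"])/F*d,(v-c["cy"])/F*d,d],-1)
    return (P-np.array(c["t"]))@np.array(c["R"])
def ray(c,uv,z):
    R=np.array(c["R"]);t=np.array(c["t"]);o=-R.T@t
    uv=np.atleast_2d(uv);D=np.c_[(uv-[c["cx"],c["cy"]])/f(c),np.ones(len(uv))]@R
    return o+D*((z-o[2])/D[:,2])[:,None]
E
python3 - <<'E'
from h import *
s=r.get_state();print({k:np.round(v,3) for k,v in s.items()})
for n in ["top","side"]:
    im,d,c=snap(n); cv2.imwrite(f"pics/{n}0.png",im[:,:,::-1]); np.savez(f"{n}0.npz",im=im,d=d)
    print(n,{k:np.round(v,3) for k,v in c.items()},np.round(-np.array(c["R"]).T@c["t"],3))
    g=cv2.inRange(cv2.cvtColor(im,cv2.COLOR_RGB2HSV),(40,90,40),(85,255,255)); k,l,st,ce=cv2.connectedComponentsWithStats(g)
    P=pts(d,c)
    for i in range(1,k):
        if st[i,4]>80: print(st[i],ce[i].round(1),np.median(P[(l==i)&(d>0)],0).round(3))
E
```

```text
{'clock': np.float64(0.0), 'q': array([-1.102,  0.69 , -0.195,  1.566,  0.157,  0.903, -0.215]), 'qd': array([ 0.001,  0.001,  0.001, -0.001,  0.002, -0.001, -0.   ]), 'joint_torque': array([ 0.0000e+00, -5.2757e+01, -1.2670e+00, -1.5343e+01, -5.3000e-02,
        7.0000e-03,  0.0000e+00]), 'tool_pos': array([0.263, 0.566, 0.238]), 'eef_rot': array([ 0.216,  0.976, -0.001, -0.   ]), 'contact_force': array([-0.226,  0.293, -0.053]), 'moment': array([-0.024,  0.042, -0.019]), 'finger_force': np.float64(0.0), 'opening': np.float64(0.997)}
top {'fov_y': np.float64(56.937), 'cx': np.float64(321.948), 'cy': np.float64(229.884), 'R': array([[-0.017, -1.   , -0.   ],
       [-0.989,  0.017, -0.148],
       [ 0.148, -0.003, -0.989]]), 't': array([0.012, 0.478, 1.137])} [0.305 0.007 1.195]
[248 203  44  19 573] [269.7 212.3] [0.53  0.145 0.021]
side {'fov_y': np.float64(44.096), 'cx': np.float64(318.832), 'cy': np.float64(248.652), 'R': array([[-1.   , -0.024,  0.016],
       [-0.028,  0.641, -0.767],
       [ 0.008, -0.767, -0.642]]), 't': array([0.454, 0.046, 1.365])} [0.444 1.029 0.904]
[266 286  27  35 618] [279.4 303.6] [0.533 0.163 0.025]
```

View pics/top0.png

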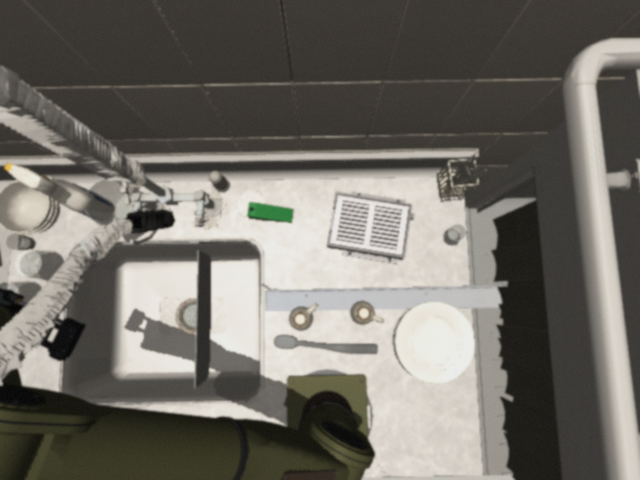

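View pics/side0.png

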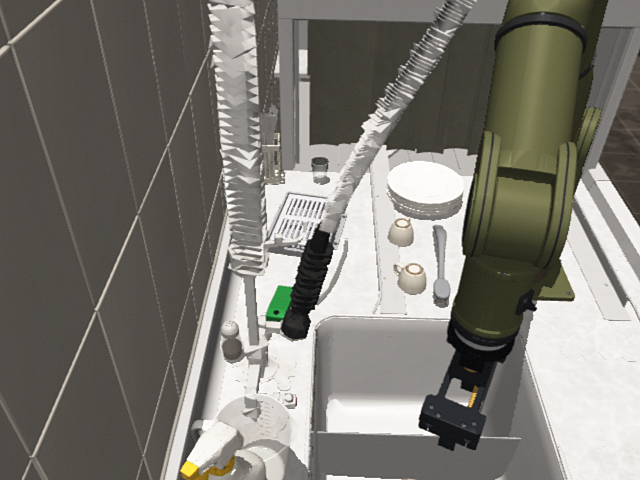

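The top view shows the wedge at (248–292, 203–222) and the tray at (328–412, 190–262), with its spigot on the right at (411,215). The tumbler is at (455,235). The side view shows the spray hanging between that camera and the wedge.

```bash
python3 - <<'E'
from h import *
z=np.load("top0.npz");im,d=z["im"],z["d"];c=r.calibration("top");P=pts(d,c)
g=cv2.inRange(cv2.cvtColor(im,cv2.COLOR_RGB2HSV),(40,90,40),(85,255,255))
q=cv2.minAreaRect(np.argwhere(g>0)[:,::-1].astype(np.float32));print(q, cv2.boxPoints(q).round(1).tolist())
print(ray(c,cv2.boxPoints(q),0.018).round(4))
for u in range(250,293,6):
    m=g[:,u]>0; print(u,np.median(P[:,u][m],0).round(4))
m=(P[...,2]>0.026)&(P[...,2]<0.05)&(P[...,0]>.4)
m[:, :318]=0; m[:,425:]=0; m[:180]=0;m[275:]=0
k,l,st,ce=cv2.connectedComponentsWithStats(m.astype(np.uint8)); i=1+st[1:,4].argmax(); print(st[i])
q=cv2.minAreaRect(np.argwhere(l==i)[:,::-1].astype(np.float32));b=cv2.boxPoints(q);print(b.round(1).tolist());print(ray(c,b,.036).round(4))
for u in range(318,345,3): print(u,(P[205:235:5,u,2]*1000).round(0))
cv2.imwrite("pics/c.png",cv2.resize(im[170:290,230:480,::-1],None,fx=3.2,fy=3.2,interpolation=cv2.INTER_CUBIC))
E
```

```text
((270.03179931640625, 212.5433349609375), (43.10821533203125, 13.98926067352295), 8.746162414550781) [[247.6999969482422, 216.1999969482422], [249.8000030517578, 202.39999389648438], [292.3999938964844, 208.89999389648438], [290.29998779296875, 222.6999969482422]]
[[0.5216 0.2038 0.018 ]
 [0.5596 0.1983 0.018 ]
 [0.5395 0.0828 0.018 ]
 [0.5016 0.0889 0.018 ]]
250 [0.5368 0.1956 0.0308]
256 [0.5344 0.1795 0.0304]
262 [0.5321 0.164  0.0261]
268 [0.5301 0.1485 0.0213]
274 [0.529  0.1327 0.0182]
280 [0.5273 0.117  0.0125]
286 [0.5263 0.101  0.0083]
292 [nan nan nan]
[ 326  191   86   67 3289]
[[325.79998779296875, 245.0], [334.8999938964844, 190.5], [412.79998779296875, 203.5], [403.70001220703125, 257.8999938964844]]
[[ 0.4376 -0.0057  0.036 ]
 [ 0.5842 -0.0328  0.036 ]
 [ 0.5451 -0.24    0.036 ]
 [ 0.3998 -0.2092  0.036 ]]
318 [ 2.  5. -0. -1.  2.  2.]
321 [ 0. -0. -3.  4. -0. -1.]
324 [-4. -2. -4. -1.  0.  2.]
327 [ 1.  4.  1. -5. -3. -3.]
330 [-3. -2.  1. 18. 20. 35.]
333 [39. 21. 15. 30. 35. 32.]
336 [34. 35. 37. 31. 36. 35.]
339 [29. 38. 29. 34.  3.  8.]
342 [ 9. 34. 33. 30. 34.  2.]
  return _methods._mean(a, axis=axis, dtype=dtype,
  ret = um.true_divide(
```

View pics/c.png

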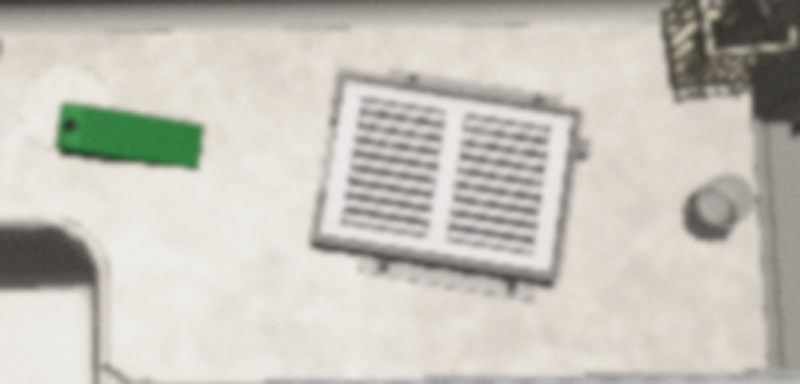

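>>> step_arm:
  increments:
    - [[-1.8, -3.8, 0], [0, 0, 0]]
    - [[-1.8, -3.8, 0], [0, 0, 0]]
    - [[-1.8, -3.8, 0], [0, 0, 0]]
    - [[-1.8, -3.8, 0], [0, 0, 0]]
    - [[-1.8, -3.8, 0], [0, 0, 0]]
    - [[3.8, -2, 0], [0, 0, -7]]
    - [[3.6, -2.4, 0], [0, 0, -8]]
    - [[3.3, -2.8, 0], [0, 0, -8]]
    - [[3, -3.1, 0], [0, 0, -8]]
    - [[2.6, -3.4, 0], [0, 0, -8]]
  fingers: 1
  grip_force: 30

```text
clock: 1.1
tool_pos: [0.3378, 0.2389, 0.2387]
eef_rot: [0.532, 0.847, 0.0, 0.0]
contact_force: [0.4, 0.4, 0.0]
opening: 1.007
finger_force: 0.0
```

>>> step_arm:
  increments:
    - [[2.3, -3.6, 0], [0, 0, -8]]
    - [[1.9, -3.8, 0], [0, 0, -8]]
    - [[1.5, -4, 0], [0, 0, -8]]
    - [[3.5, 0, 0], [0, 0, -6]]
    - [[3.5, 0, 0], [0, 0, -6]]
    - [[3.5, 0, 0], [0, 0, 0]]
    - [[0, 0, 0], [0, 0, 0]]
    - [[0, 0, 0], [0, 0, 0]]
    - [[0, 0, 0], [0, 0, 0]]
    - [[0, 0, 0], [0, 0, 0]]

```text
clock: 2.1
tool_pos: [0.4969, 0.126, 0.2387]
eef_rot: [0.765, 0.644, -0.001, -0.0]
contact_force: [-0.2, -0.8, -0.1]
opening: 0.998
finger_force: 0.0
```

```bash
python3 - <<'E'
from h import *
im,d,c=snap("wrist"); cv2.imwrite("pics/w1.png",im[:,:,::-1]); np.savez("w1.npz",im=im,d=d,**c)
print({k:np.round(v,3) for k,v in c.items()},np.round(-np.array(c["R"]).T@c["t"],3))
g=cv2.inRange(cv2.cvtColor(im,cv2.COLOR_RGB2HSV),(40,90,40),(85,255,255));P=pts(d,c)
q=cv2.minAreaRect(np.argwhere(g>0)[:,::-1].astype(np.float32));print(q,P[(g>0)&(d>0)].mean(0))
E
```

```text
{'fov_y': np.float64(64.986), 'cx': np.float64(309.773), 'cy': np.float64(236.367), 'R': array([[ 0.985, -0.171, -0.001],
       [-0.165, -0.951,  0.26 ],
       [-0.046, -0.256, -0.966]]), 't': array([-0.467,  0.166,  0.442])} [0.507 0.191 0.383]
((343.0, 176.5), (121.0, 44.0), 90.0) [0.53149115 0.14700895 0.02016319]
```

View pics/w1.png

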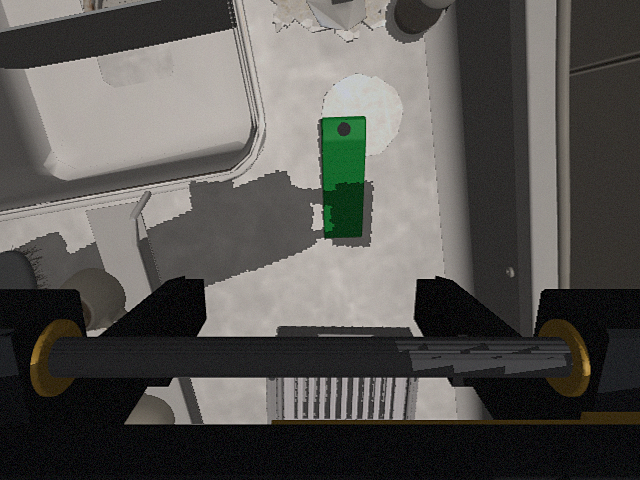

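The wrist view shows the wedge from its back edge at (322–365, 117) to its tip at (324–363, 237). The tray's notch end lies along row ~328, columns 277–415.

```bash
python3 - <<'E'
from h import *
z=np.load("w1.npz");im,d=z["im"],z["d"];c=z;P=pts(d,c)
g=cv2.inRange(cv2.cvtColor(im,cv2.COLOR_RGB2HSV),(40,90,25),(85,255,255))
rows=[np.flatnonzero(g[v]) for v in range(480)]
for v in range(112,244,8):
    x=rows[v]
    if len(x): print(v,x.min(),x.max(),(np.nanmedian(P[v,x],0)*1000).round(1))
ys=np.flatnonzero(g.any(1));print(ys.min(),ys.max())
for v in (122,130): print(ray(c,[[rows[v].min(),v],[rows[v].max()+1,v]],.032).round(4).tolist())
for v in (230,235): print(ray(c,[[rows[v].min(),v],[rows[v].max()+1,v]],.005).round(4).tolist())
print("back",ray(c,[[344,ys.min()]],.032),"tip",ray(c,[[343,ys.max()+1]],.004))
m=(P[...,2]>0.03)&(P[...,2]<.042);m[:318]=0;m[345:]=0
for v in range(320,338,2):
    print(v,[(int(P[v,u,2]*1000)) for u in range(266,430,8)])
cv2.imwrite("pics/w1c.png",cv2.resize(im[300:440,230:460,::-1],None,fx=3.4,fy=3.4))
E
```

```text
120 321 365 [538.3 198.9  30.6]
128 321 365 [532.  193.   30.3]
136 322 365 [536.8 185.2  30.6]
144 322 365 [535.8 178.2  29.7]
152 322 364 [533.5 171.3  27.7]
160 322 364 [533.5 163.8  25.7]
168 323 364 [533.1 156.2  23.2]
176 323 363 [531.7 148.5  21. ]
184 323 363 [530.6 140.8  19.1]
192 323 363 [529.7 132.6  16.6]
200 324 362 [528.6 124.5  14.5]
208 324 362 [527.6 116.   12. ]
216 324 362 [526.5 107.6   9.5]
224 324 361 [524.8  98.9   7.3]
232 324 361 [523.7  89.7   4.4]
116 479
[[0.5187, 0.2006, 0.032], [0.5583, 0.1937, 0.032]]
[[0.5176, 0.1938, 0.032], [0.5573, 0.1869, 0.032]]
[[0.5051, 0.0952, 0.005], [0.5439, 0.0885, 0.005]]
[[0.5053, 0.0897, 0.005], [0.5431, 0.0832, 0.005]]
back [[0.53967179 0.20210811 0.032     ]] tip [[ 0.47618744 -0.23014015  0.004     ]]
320 [-1, -1, -1, -1, -2, -2, -1, 0, 0, -1, 0, -1, -1, 0, -1, -1, 0, -1, -2, 244, 254]
322 [-1, 0, -1, -2, 0, -1, -1, -2, 0, -1, -1, -2, 0, -1, -2, 0, -1, -1, 0, 245, 254]
324 [-1, 0, -2, -1, -1, 0, -1, -1, -2, -1, -1, 0, -1, 0, -1, 0, 0, -1, 0, 243, 255]
326 [-2, -1, -1, 0, -1, 0, -1, -1, -1, 0, -4, -1, -1, 383, 0, -2, -1, 0, -2, 244, 254]
328 [-1, -1, 3, 4, 4, 3, 4, 3, 4, 2, 3, 3, 1, 4, 1, 0, 1, 1, -1, -2, 255]
330 [-1, -1, 8, 7, 9, 8, 7, 7, 6, 8, 8, 7, 7, 7, 7, 6, 6, 6, -1, 0, 254]
332 [-1, 0, 13, 12, 12, 11, 12, 13, 13, 13, 10, 11, 12, 12, 10, 10, 11, 9, 10, -1, 254]
334 [0, -1, 17, 18, 18, 16, 18, 17, 16, 16, 16, 15, 15, 16, 16, 15, 15, 15, 14, -1, 256]
336 [-2, -1, 22, 22, 22, 21, 20, 17, 17, 16, 15, 16, 16, 16, 20, 19, 20, 18, 19, -2, 256]
```

View pics/w1c.png

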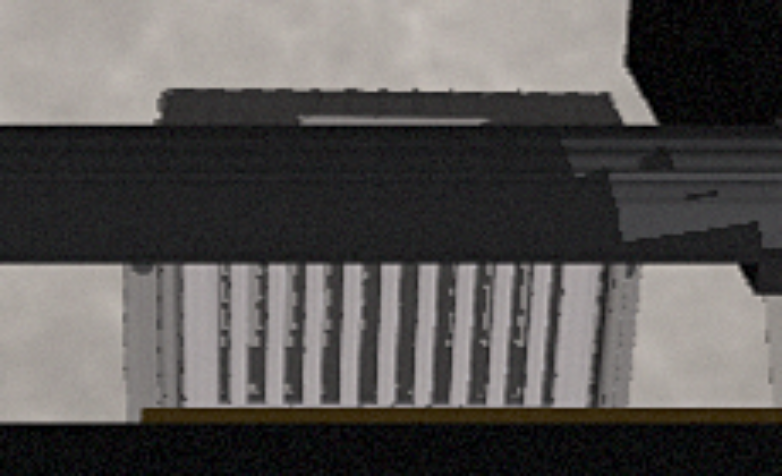

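The crop shows the notch sill from (317.6,334.4) to (374.1,334.4), and the wall foot from (277.6,327.4) to (409.7,327.4).

```bash
python3 - <<'E'
from h import *
c=np.load("w1.npz");im,d=c["im"],c["d"];P=pts(d,c)
a=ray(c,[[317.6,334.4],[374.1,334.4]],.018);b=ray(c,[[277.6,327.4],[409.7,327.8]],0.)
print("sill",a.round(4).tolist(),a.mean(0));print("wall",b.round(4).tolist(),b.mean(0),np.linalg.norm(b[1]-b[0]))
# end wall plane points fit
m=np.zeros(d.shape,bool);m[329:336,284:408]=1;m&=(d>0)&(P[...,2]>.003)&(P[...,2]<.035)
Q=P[m];k=np.polyfit(Q[:,0],Q[:,1],1);print("wall line",k,np.degrees(np.arctan(k[0])),Q[:,0].min(),Q[:,0].max())
# wedge centre line
g=cv2.inRange(cv2.cvtColor(im,cv2.COLOR_RGB2HSV),(40,90,25),(85,255,255));L=[]
for v in range(120,236,4):
    x=np.flatnonzero(g[v,300:390])+300; x0=(x.min()+x.max()+1)/2; zz=np.nanmedian(P[v,x,2]); L.append(ray(c,[[x0,v]],zz)[0])
L=np.array(L);k=np.polyfit(L[:,1],L[:,0],1);print("wedge",k,np.degrees(np.arctan(k[0])))
h=np.flatnonzero(g[:300,343]);ya=ray(c,[[343,h.min()]],.032)[0];yb=ray(c,[[343,h.max()+1]],.002)[0];print(ya,yb,np.linalg.norm((ya-yb)[:2]))
# tray side edges from lower rows (rim z .036)
for v in (385,395,405,415):
    print(v,[u for u in range(255,430) if .03<P[v,u,2]<.045][::200], min([u for u in range(255,430) if .03<P[v,u,2]<.045]),max([u for u in range(255,430) if .03<P[v,u,2]<.045]))
E
```

```text
sill [[0.4796, -0.015, 0.018], [0.5397, -0.0254, 0.018]] [ 0.50966192 -0.02017115  0.018     ]
wall [[0.4353, -0.0088, 0.0], [0.5819, -0.0347, 0.0]] [ 0.50858582 -0.02172883  0.        ] 0.14882059865845773
wall line [-0.18510661  0.0735924 ] -10.487124456757169 0.44316054364365215 0.5779178375103179
wedge [0.13304522 0.51238969] 7.578423524895888
[0.53867022 0.20142151 0.032     ] [0.52350627 0.0835707  0.002     ] 0.11882237807873414
385 [276] 276 413
395 [277] 277 412
405 [277] 277 411
415 [277] 277 410
```

```bash
python3 - <<'E'
from h import *
c=np.load("w1.npz");P=pts(c["d"],c)
for v in range(80,180,10): print(v,(P[v,270:420:8,2]*1000).round(0).astype(int))
E
```

```text
80 [-1 -2 -2 -2 -2 -2 -1 -1  0 -1 -2 -1  0 -1 -1 -2 -1 -2 -2]
90 [-1  0  0 -2 -2 -3 -3 -2 -1  0 -2 -2 -1 -1 -2 -1 -1 -2 -2]
100 [-2 -1 -1  0 -2 -4 -2 -2  0  0 -1 -1 -2 -1 -2  0 -1 -1 -1]
110 [ 0 -1  0 -1 -2 -3 -2 -1 -1 -1 -2  0 -1  0 -1  0 -1 -2 -3]
120 [-1 -1 -2 -3 -2 -1 -2 32 30 30 30 30  0  1 -2 -1  1 -1 -1]
130 [-2 -2 -3 -1 -2 -1 -2 32 30 31 30 31 -2 -1 -1 -1 -1 -2 -1]
140 [-2 -3 -1  0 -2 -3 -1 31 30 30 30 30  0 -1 -1 -1 -3 -2 -2]
150 [-1  0  1 -1  0 -3 -2 29 28 29 28 28 -1 -1  0 -2 -2 -3 -2]
160 [ 0 -3 -1 -2 -2 -1 -1 26 26 25 26 26 -1 -2 -2 -1 -2 -3 -2]
170 [ 0 -3 -2 -1 -3 -2 -1 24 24 25 23 23 -2 -2 -2 -2 -2 -1 -2]
```

>>> step_arm:
  increments:
    - [[1, 1.4, 0], [0, 0, 1]]
    - [[1, 1.4, 0], [0, 0, 1.3]]
    - [[1, 1.4, -1], [0, 0, 0]]
    - [[1, 1.4, -2], [0, 0, 0]]
    - [[0, 0, -3.5], [0, 0, 0]]
    - [[0, 0, -3.5], [0, 0, 0]]
    - [[0, 0, -3], [0, 0, 0]]
    - [[0, 0, -2.5], [0, 0, 0]]
    - [[0, 0, 0], [0, 0, 0]]
    - [[0, 0, 0], [0, 0, 0]]

```text
clock: 3.15
tool_pos: [0.538, 0.1819, 0.0842]
eef_rot: [0.752, 0.659, -0.0, -0.0]
contact_force: [-0.2, -0.0, 0.2]
opening: 0.996
finger_force: 0.0
```

>>> step_arm:
  increments:
    - [[-0.1, 0, -2], [0, 0, 0]]
    - [[0, 0, -2], [0, 0, 0]]
    - [[0, 0, -2], [0, 0, 0]]
    - [[0, 0, -1], [0, 0, 0]]
    - [[0, 0, -0.5], [0, 0, 0]]
    - [[0, 0, -0.4], [0, 0, 0]]
    - [[0, 0, 0], [0, 0, 0]]
    - [[0, 0, 0], [0, 0, 0]]
    - [[0, 0, 0], [0, 0, 0]]
    - [[0, 0, 0], [0, 0, 0]]

```text
clock: 4.15
tool_pos: [0.5375, 0.182, 0.0051]
eef_rot: [0.752, 0.659, 0.0, 0.0]
contact_force: [-0.9, -0.5, -0.2]
opening: 1.001
finger_force: 0.0
```

>>> step_arm:
  increments:
    - [[0, 0, 0], [0, 0, 0]]
    - [[0, 0, 0], [0, 0, 0]]
    - [[0, 0, 0], [0, 0, 0]]
    - [[0, 0, 0], [0, 0, 0]]
    - [[0, 0, 0], [0, 0, 0]]
    - [[0, 0, 0], [0, 0, 0]]
    - [[0, 0, 0], [0, 0, 0]]
    - [[0, 0, 0], [0, 0, 0]]
    - [[0, 0, 0], [0, 0, 0]]
    - [[0, 0, 0], [0, 0, 0]]
  fingers: 0
  grip_force: 40

```text
clock: 5.15
tool_pos: [0.5373, 0.1819, 0.0047]
eef_rot: [0.752, 0.659, 0.0, 0.0]
contact_force: [0.2, -0.1, -0.8]
opening: 0.446
finger_force: 40.0
```

>>> step_arm:
  increments:
    - [[0, 0, 1], [0, 0, 0]]
    - [[0, 0, 1.05], [0, 0, 0]]
    - [[-0.1, -1, 0], [0, 0, -1]]
    - [[-0.1, -1.5, 0], [0, 0, -1]]
    - [[-0.1, -1.5, 0], [0, 0, -0.9]]
    - [[-0.1, -1.5, 0], [0, 0, 0]]
    - [[-0.1, -1.4, 0], [0, 0, 0]]
    - [[-0.1, -1, 0], [0, 0, 0]]
    - [[0, 0, 0], [0, 0, 0]]
    - [[0, 0, 0], [0, 0, 0]]

```text
clock: 6.15
tool_pos: [0.5313, 0.1031, 0.0252]
eef_rot: [0.769, 0.639, 0.0, -0.0]
contact_force: [-0.5, 0.9, -0.7]
opening: 0.453
finger_force: 40.0
```

```bash
python3 - <<'E'
from h import *
s=r.get_state();print(s["tool_pos"],s["eef_rot"],s["contact_force"])
im,d,c=snap("wrist"); cv2.imwrite("pics/w2.png",im[:,:,::-1]); np.savez("w2.npz",im=im,d=d,**c)
im2,d2,c2=snap("side"); np.savez("s2.npz",im=im2,d=d2)
cv2.imwrite("pics/s2.png",cv2.resize(im2[170:345,200:400,::-1],None,fx=3.4,fy=3.4))
E
```

```text
[0.53130934 0.10311872 0.0251805 ] [ 7.68945081e-01  6.39314749e-01  2.40055691e-04 -2.35324748e-04] [-0.50909064  0.89916845 -0.72473164]
```

View pics/w2.png

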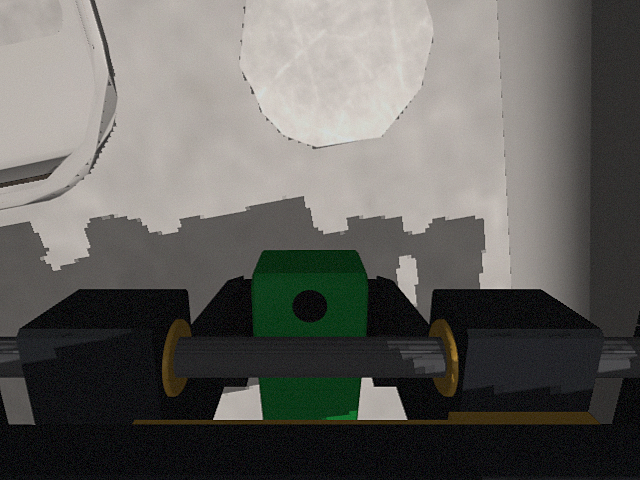

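View pics/s2.png

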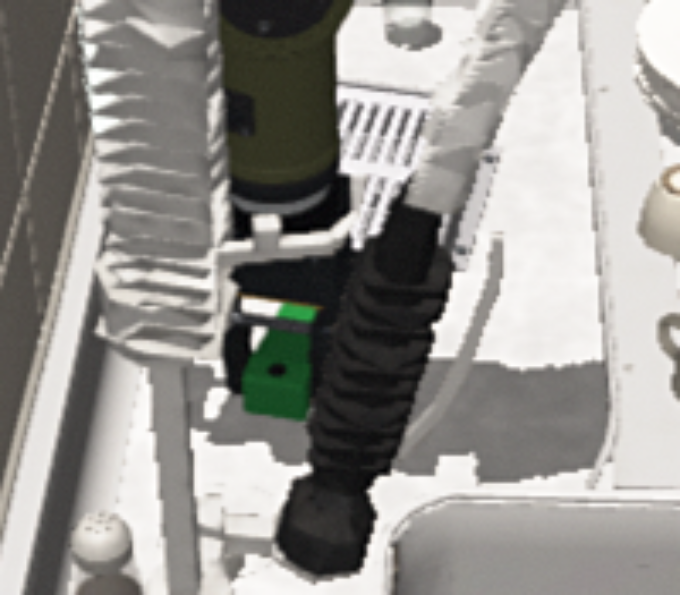

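The wedge is held straight and centred in the fingers, about column 310 in the wrist view. In the side view it sits clear of the spray.

>>> step_arm:
  increments:
    - [[-0.1, -0.54, 0], [0, 0, 0]]
    - [[-0.1, -0.55, 0], [0, 0, 0]]
    - [[-0.1, -0.55, 0], [0, 0, 0]]
    - [[-0.1, -0.55, 0], [0, 0, 0]]
    - [[-0.1, -0.55, 0], [0, 0, 0]]
    - [[-0.1, -0.5, 0], [0, 0, 0]]
    - [[-0.07, -0.4, 0], [0, 0, 0]]
    - [[0, 0, 0], [0, 0, 0]]
    - [[0, 0, 0], [0, 0, 0]]
    - [[0, 0, 0], [0, 0, 0]]

```text
clock: 7.25
tool_pos: [0.5247, 0.0669, 0.0252]
eef_rot: [0.769, 0.64, 0.0, -0.0]
contact_force: [-0.0, 0.4, -1.5]
opening: 0.451
finger_force: 40.0
```

>>> step_arm:
  increments:
    - [[0, 0, -0.05], [0, 0, 0]]
    - [[0, 0, -0.05], [0, 0, 0]]
    - [[0, 0, -0.05], [0, 0, 0]]
    - [[0, 0, -0.05], [0, 0, 0]]
    - [[0, 0, 0], [0, 0, 0]]
    - [[0, 0, 0], [0, 0, 0]]
    - [[0, 0, 0], [0, 0, 0]]
    - [[0, 0, 0], [0, 0, 0]]
    - [[0, 0, 0], [0, 0, 0]]
    - [[0, 0, 0], [0, 0, 0]]

```text
clock: 8.25
tool_pos: [0.5245, 0.0665, 0.0233]
eef_rot: [0.769, 0.639, 0.0, 0.0]
contact_force: [0.1, 0.4, -0.2]
opening: 0.453
finger_force: 40.0
```

>>> step_arm:
  increments:
    - [[0, 0, -0.05], [0, 0, 0]]
    - [[0, 0, 0], [0, 0, 0]]
    - [[-0.06, -0.3, 0], [0, 0, 0]]
    - [[-0.06, -0.3, 0], [0, 0, 0]]
    - [[-0.05, -0.3, 0], [0, 0, 0]]
    - [[-0.05, -0.3, 0], [0, 0, 0]]
    - [[-0.06, -0.3, 0], [0, 0, 0]]
    - [[-0.06, -0.3, 0], [0, 0, 0]]
    - [[0, 0, 0], [0, 0, 0]]
    - [[0, 0, 0], [0, 0, 0]]

```text
clock: 9.25
tool_pos: [0.5213, 0.0484, 0.0227]
eef_rot: [0.769, 0.639, 0.0, 0.0]
contact_force: [0.3, -0.5, -1.4]
opening: 0.45
finger_force: 40.0
```

>>> step_arm:
  increments:
    - [[-0.04, -0.2, 0], [0, 0, 0]]
    - [[-0.04, -0.2, 0], [0, 0, 0]]
    - [[-0.04, -0.2, 0], [0, 0, 0]]
    - [[-0.03, -0.2, 0], [0, 0, 0]]
    - [[-0.04, -0.2, 0], [0, 0, 0]]
    - [[0, 0, 0], [0, 0, 0]]
    - [[0, 0, 0], [0, 0, 0]]
    - [[0, 0, 0], [0, 0, 0]]
    - [[0, 0, 0], [0, 0, 0]]
    - [[0, 0, 0], [0, 0, 0]]

```text
clock: 10.25
tool_pos: [0.5197, 0.0392, 0.0228]
eef_rot: [0.769, 0.64, 0.001, 0.0]
contact_force: [1.3, 4.9, 0.5]
opening: 0.448
finger_force: 40.0
```

>>> step_arm:
  increments:
    - [[-0.04, -0.2, 0], [0, 0, 0]]
    - [[-0.04, -0.2, 0], [0, 0, 0]]
    - [[-0.04, -0.2, 0], [0, 0, 0]]
    - [[-0.03, -0.2, 0], [0, 0, 0]]
    - [[-0.04, -0.2, 0], [0, 0, 0]]
    - [[0, 0, 0], [0, 0, 0]]
    - [[0, 0, 0], [0, 0, 0]]
    - [[0, 0, 0], [0, 0, 0]]
    - [[0, 0, 0], [0, 0, 0]]
    - [[0, 0, 0], [0, 0, 0]]

```text
clock: 11.25
tool_pos: [0.5173, 0.0285, 0.0227]
eef_rot: [0.769, 0.639, -0.0, -0.0]
contact_force: [1.0, 4.4, -0.4]
opening: 0.448
finger_force: 40.0
```

```bash
cat > chk.py <<'E'
from h import *
u=np.array([-.1808,-.9835]);v=np.array([.9835,-.1808]);n=np.array([.509,-.0205])
D=[snap("top") for _ in range(5)];c=D[0][2];im=D[0][0]
D0=np.load("top0.npz")["d"];d=np.median([x[1] for x in D],0)
def prof(d,m0=None):
    P=pts(d,c);s=(P[...,:2]-n)@u;w=(P[...,:2]-n)@v
    out=[]
    for a in range(0,210,15):
        m=(d>0)&(s>a/1e3)&(s<a/1e3+.015)&(abs(w)<.060)&(P[...,2]>.022)&(P[...,2]<.06)
        z=P[m][:,2]*1000; out.append((len(z),round(float(np.percentile(z,60)),1) if len(z) else 0))
    return out
for a,b in zip(prof(D0),prof(d)): print(a,b)
print(r.get_state()["tool_pos"],r.get_state()["contact_force"],r.get_state()["clock"])
cv2.imwrite("pics/t_%d.png"%(r.get_state()["clock"]*100),cv2.resize(im[170:290,230:480,::-1],None,fx=3.2,fy=3.2,interpolation=cv2.INTER_CUBIC))
E
python3 chk.py; ls pics
```

```text
(212, 34.7) (206, 38.4)
(195, 34.4) (226, 39.0)
(153, 33.9) (188, 37.9)
(153, 34.2) (159, 37.7)
(152, 33.7) (153, 37.3)
(156, 33.7) (154, 37.2)
(229, 34.9) (214, 36.8)
(179, 34.1) (197, 36.6)
(156, 34.3) (155, 35.7)
(149, 34.2) (153, 35.4)
(152, 34.3) (155, 35.3)
(157, 34.2) (152, 34.7)
(248, 34.6) (235, 34.6)
(186, 35.3) (182, 35.4)
[0.51729308 0.02854431 0.022724  ] [ 0.9782347   4.58700365 -0.58716555] 11.5
c.png
s2.png
side0.png
t_1150.png
top0.png
w1.png
w1c.png
w2.png
```

View pics/t_1150.png

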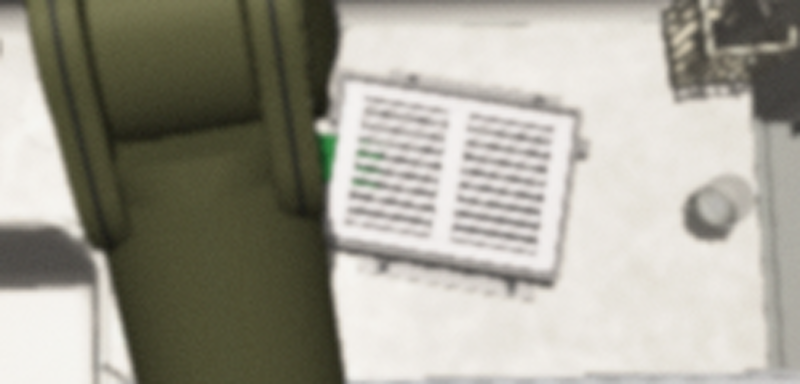

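The crop shows the wedge at (327,155) going in through the notch, with green visible through the slots at (370,150–185). The tumbler at (712,208) hasn't moved. The depth comparison puts the front lift at about 5 mm, with the far end still seated.

```bash
python3 -c "
from plant import r
print(r.finish_job())"
```

```text
the job is handed in; nothing more can be done
None
```

I handed the job in with the wedge still held under the grille: its notch end is up about 5 mm, the far end is still seated, and the small glass is where it was. The verdict wasn't shown.

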